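# Index the rotary table on to the next cowl screw hole

## Task

The hole under the drill guide is done, so index the little rotary table on to the next one: slacken its clamp by swinging the clamp lever about a quarter turn anticlockwise, then wind the handwheel exactly three full turns clockwise (as seen from the handle end), and swing the lever back until the clamp is fully tight again. Never wind the table while it is clamped, do not disturb the things lying around, and let go when you are done.

Things in the scene. Friction and masses are not known exactly. Their poses are not given: they have to be found in the camera images.
- indexer: Fixed rotary table: green casting, steel faceplate (radius 55, top at 120 mm, ply former on it to 132, bolt to 151), on a grey slotted sole plate 240 x 200 x 45 mm. Origin: on the bench, plumb below the faceplate's axis. z up. Handwheel on the -y side, axis along y; clamp lever on the +y side. A drill guide post 163 mm high stands 100 mm out along +x, its arm over the former.
- wheel_axis (a point): Point on the handwheel's axis, 87 mm above the bench, level along the axis with handle_mid: the centre of the circle that point makes. The wheel is an aluminium disc, radius 36 mm; its outer face lies 37 mm from this point along the indexer's +y, its hub nut 10 mm nearer.
- handle_mid (a point): Where to hold the crank handle: black, round, 16 mm across, 58 mm long, sticking level out of the wheel along the indexer's -y, 28 mm off the axis. It revolves freely on its pin, so it can be held in one orientation all the way round. It begins 34 mm from this point towards the wheel and ends 24 mm outwards. At the start it can be up, down or to either side.
- handwheel (a joint): Angle in rad of the worm shaft with dial, handwheel and crank; 0 at the start (the dial's long line at the index mark on top), grows clockwise seen from the handle end (at the top the handle moves to the indexer's +x). Three turns are 18.85. No end stops; stays where left; about 3 N at the handle. The model's clamp does not block it, yet winding it clamped is forbidden.
- faceplate (a joint): Angle of the faceplate in rad, anticlockwise from above, 0 at the start; always the handwheel's angle / 36, so a turn of the wheel is 10 degrees.
- table_clamp (a joint): Angle of the table clamp in rad: 0 = fully tight (a hard stop), grows anticlockwise from above as it is slackened, hard stop at 1.5. It starts tight, within 0.06. Stays where it is left; the lever needs about 3 N at its end.
- lever_pivot (a point): Point on the clamp lever's upright axis, at the height of the lever's level outer part, 124 mm above the bench.
- lever_grip (a point): Where to hold the clamp lever: centre line of the level outer part of its round dark steel arm, 11 mm thick, 54 mm out from the pivot; the arm goes on 21 mm beyond, and 22 mm inwards before it dips to the hub. 124 mm above the bench, 79 mm above the sole plate. At the start the arm points away from the faceplate, between the indexer's +y and +x.
- water_bottle: Bystander: glass water bottle, 72 mm across, 220 mm high, standing; origin at its foot.
- glue_bottle: Bystander: small white glue bottle, 32 mm across, 90 mm high, standing; origin at its foot.
- spare_ring: Bystander: plywood ring 88 mm across, 6 mm thick, lying flat; origin at the centre of its underside.
- cordless_drill: Bystander: cordless drill lying on its side, about 210 x 190 x 58 mm; origin under its barrel.

How it is judged (in metres and radians):
On the way, in this order (a step that is already met when the one before it is completed fails the run):
1. the clamp is slackened by swinging its lever at least 0.8 rad, the handwheel still where it was (value of joint table_clamp above 0.8 rad and value of joint handwheel between -0.4 and 0.4 rad), for 0.2 s.
2. the handwheel has been wound three turns clockwise and stopped there, within 0.2 rad, the clamp still slack (value of joint handwheel between 18.65 and 19.05 rad and value of joint table_clamp above 0.6 rad), for 0.3 s.
At the end, for the whole second after the job is handed in: The handwheel stands three turns (18.85 rad) clockwise of its start within 0.2 rad and is at rest, and the table clamp is tight again (below 0.15 rad) (value of joint handwheel between 18.65 and 19.05 rad and value of joint table_clamp below 0.15 rad and velocity of joint handwheel between -0.1 and 0.1 rad/s); the robot touches nothing.
It fails at once if the handwheel is turned more than 0.4 rad either way with the clamp tight (below 0.35 rad) (value of joint table_clamp below 0.35 rad and (value of joint handwheel below -0.4 rad or value of joint handwheel between 0.4 and 18.45 rad or value of joint handwheel above 19.25 rad)).
It fails at once if a bystander (water bottle, glue bottle, spare ring, drill) is moved more than 30 mm (distance of any of water_bottle, glue_bottle, spare_ring, cordless_drill from where it was at the start of the episode above 0.03 m).
It also fails if it takes over 72 s, if anything falls off the work surface, if the arm or the gripper's body presses on something with over 40 N, if the wrist force passes 120 N, or if a joint passes its speed limit or range.

## Robot

A 6-joint arm with a two-finger parallel gripper is mounted at the origin on the work surface. World frame = base frame: x ahead of the robot, y to its left, z up, the work surface at z = 0. Lengths are in mm, angles in rad, forces in N, time in s.
With the tool pointing down it reaches from about 400 to 925 mm from the base axis. Payload 12.5 kg.
Tool frame: the origin (TCP) lies at the very end of the fingers, on their centre line; the grasp point (between the pads) lies 19 mm behind it; z points along the fingers, y is the line along which they close (so a half turn about z gives the same grasp; the last joint's range is limited). The gripper opens to 95 mm and grips with 3 to 60 N. Pads are 20 mm wide; open, the fingers measure 119 mm over their backs; the gripper's body (75 mm by 180 mm) begins 59 mm behind the grasp point.
Start: joints at [-1.376, 0.491, 1.559, -0, 1.092, -0.106], TCP at [185.201, -596.948, 214.661] pointing down, gripper open.
Joint ranges: [-3.1, 3.1], [-0.84, 2.19], [0.05, 2.79], [-1.13, 4.28], [0.06, 2.93], [-2.69, 2.69]. Speed limits (rad/s): [2.22, 2.22, 2.79, 3.14, 3.14, 3.14].

## Interface

Orientations are given as [roll, pitch, yaw] about the fixed x, y, z axes, in that order (R = Rz(yaw) Ry(pitch) Rx(roll)).
In Python, from cell import * gives the robot as it stands.
- The arm moves only by the tool step_arm, never from a script. Its argument "plan" is a list of rows, each an object of numbers: "x", "y", "z": the shift along the tool's x, y, z in units of 25 mm (1.0 is 25 mm); "rx", "ry", "rz": the turn, a rotation vector about the tool's x, y, z in units of 0.1 rad (1.0 is 0.1 rad). In form: [{"x": .., "y": .., "z": .., "rx": .., "ry": .., "rz": ..}, ...]. A call has exactly 10 rows; each row shifts and turns the commanded pose from where the row before left it, along the tool's axes as they then stand; what a row does not reach is not made up. A row lasts 1/12 s, in which the tool goes at most 41.7 mm and 7.16 degrees, less where a joint would pass 70% of its speed; a pose out of reach is approached as far as the arm can. A call with a number of a shift or a turn outside -1 to 1 is refused whole. A call with a gripper value outside its range is refused whole. "jaw" is the closure, from -1 (fully open) to 1 (shut), so that 0 is half open, set as the call begins (left out, the last holds). The fingers move at their own pace and stop on an object; the grip force is fixed at half the most. Time passes only in rows, so rows that do not move let the fingers close, or fill a call up. It gives the time, the measured TCP pose, the force, the opening and the grip force at its end, in the units of the state.
- state(): the state, without advancing time (a new reading comes with each control period).
- read_camera(name): name is "scene" or "top" or "wrist"; returns a dict with "image" (384x512x3 uint8, red, green, blue), "depth" (384x512 float32, mm along the optical axis (not along the pixel's ray), 0 where there is no reading), "vfov" (degrees; the focal length in pixels is half the picture's height over the tangent of half this angle, whatever the lens; pixels are square), "cx", "cy" (the principal point, pixels), "R" (3x3) and "t" (3): a world point X has camera coordinates R X + t. Camera axes: x right, y down, z forward; pixel columns grow to the right and rows downward; lengths in mm; the calibration is good to about 2 mm. A picture is of the moment at which its call begins.
- job_done(): hands the job in; it is judged then, once.
The state is a dict: "t": time; "joints": joint angles; "qvel": joint speeds; "tau": joint torques, N m; "eef_pos": TCP position; "tcp_rot": TCP orientation; "ft_force": force on the tool from outside, world axes, zero at the start; "moment": the same for the moment, N m; "opening": opening from 0.0 (shut) to 1.0 (fully open); "grip_force": force on a finger pad.
Only numpy, scipy, OpenCV 4.12 (cv2) and the standard library are available. Lean on these libraries where they do the work, as an engineer would, in place of code of your own. Each camera call takes 0.05 s, during which the arm holds its last target. There are 200 camera calls.

## Working session

There is one attempt and no reset: what is moved stays moved. The work goes in short steps, Python scripts to look and compute and a tool call to move; the robot and the scene stay as the last step left them, time stands still between calls to the robot, and variables do not carry over. Pictures are saved under pics/ and viewed, at most 10 in all, crops included, and the job is handed in when it is done.

Besides the shell and the picture viewer there is one more tool, called after "Emit:" as name(argument=value, ...), one argument or row to a line, values as JSON. step_arm: Moves the arm, as the interface text tells. Shifts and turns lie within -1 to 1; 1 stands for 25 mm of shift or 0.1 rad of turn. Its arguments: {"type":"object","properties":{"plan":{"type":"array","items":{"type":"object","properties":{"x":{"type":"number"},"y":{"type":"number"},"z":{"type":"number"},"rx":{"type":"number"},"ry":{"type":"number"},"rz":{"type":"number"}}}},"jaw":{"type":"number"}},"required":["plan"]}

```bash
mkdir -p pics; cat > h.py <<'E'
import numpy as np, cv2
from cell import *
def cam(n):
    c=read_camera(n); h=c["image"].shape[0]; c["f"]=h/2/np.tan(np.radians(c["vfov"]/2)); return c
def cloud(c):
    d=c["depth"]; v,u=np.mgrid[:d.shape[0],:d.shape[1]]
    P=np.stack([(u-c["cx"])/c["f"]*d,(v-c["cy"])/c["f"]*d,d],-1)
    W=(P-np.array(c["t"]))@np.array(c["R"]); W[d==0]=np.nan; return W
def save(c,n,box=None,s=1):
    im=c["image"]
    if box: im=im[box[1]:box[3],box[0]:box[2]]
    cv2.imwrite("pics/"+n,cv2.resize(im[:,:,::-1],None,fx=s,fy=s,interpolation=cv2.INTER_CUBIC))
E
python3 - <<'E'
from h import *
a=cam("scene");b=cam("top");
import pickle
pickle.dump((a,b),open("c0.pkl","wb"))
im=np.hstack([a["image"],b["image"]])
cv2.imwrite("pics/a.png",cv2.resize(im[:,:,::-1],(800,300)))
save(b,"top0.png",s=1.5)
save(a,"scene0.png",s=1.5)
for c in(a,b):print(c["f"],np.round(-np.array(c["R"]).T@np.array(c["t"])),np.round(c["R"],2).tolist())
print(state())
E
```

```text
349.30602404465833 [ 981. -514.  776.] [[0.82, 0.57, -0.02], [0.41, -0.61, -0.68], [-0.4, 0.56, -0.73]]
384.21738946684866 [ 552.   13. 1024.] [[0.03, -1.0, 0.03], [-1.0, -0.03, -0.07], [0.07, -0.03, -1.0]]
{'t': 0.1, 'joints': array([-1.37558622e+00,  4.91465094e-01,  1.55939193e+00,  2.48933506e-05,
        1.09170041e+00, -1.05605630e-01]), 'qvel': array([ 0.00019491,  0.00029888, -0.00156253, -0.00065813, -0.00170417,
       -0.00043043]), 'tau': array([ 3.75919364e-03, -6.13623405e+01, -2.58606219e+01,  6.94402051e-02,
        4.70024336e-02, -3.53914606e-05]), 'eef_pos': array([ 185.1689976 , -596.71332   ,  214.14024462]), 'tcp_rot': array([-3.14063557e+00, -1.23653980e-04,  3.00804189e-01]), 'ft_force': array([ 0.42928883,  0.04050892, -0.06913146]), 'moment': array([ 0.13569011, -0.01693525, -0.00493777]), 'grip_force': 0.0, 'opening': 0.999035909205321}
```

View pics/top0.png

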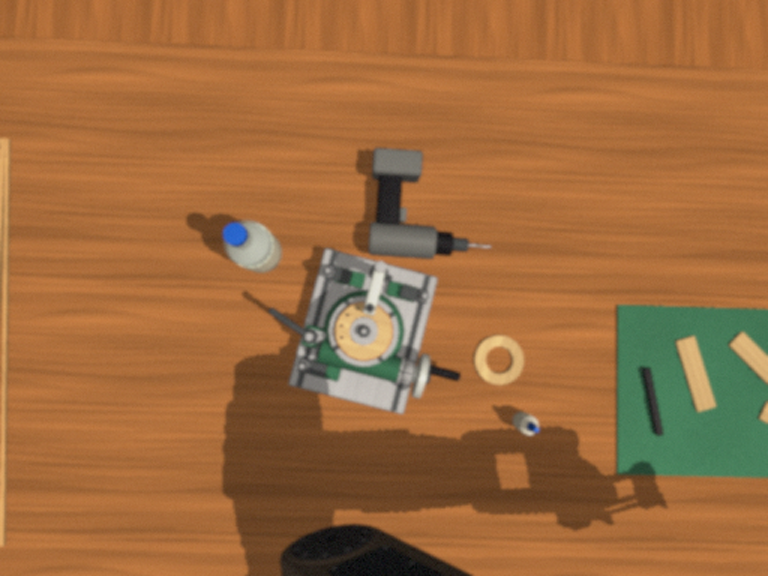

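View pics/scene0.png

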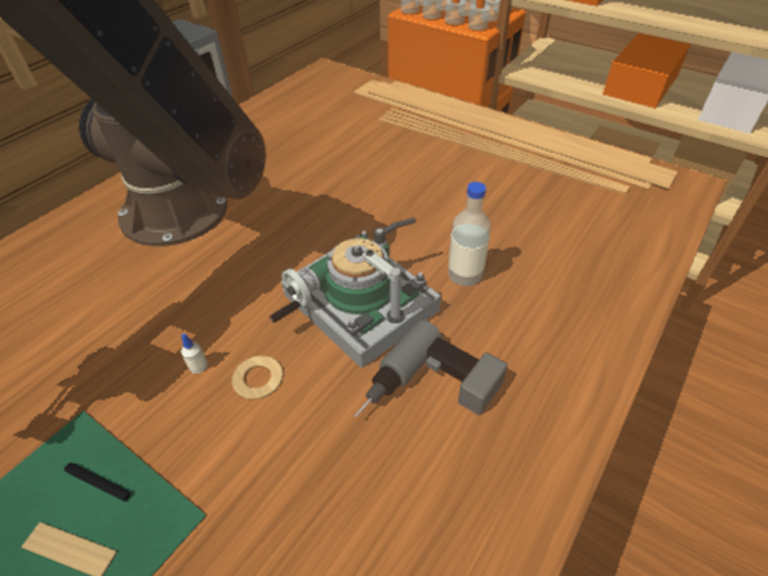

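The top view shows the indexer at (363,330), its handle at (430–460,374) and its lever tip at (247,294). The bottle is at (250,247), the drill at (400,240), the ring at (500,360) and the glue at (525,423). Next I measure them by depth.

```bash
python3 - <<'E'
from h import *
import pickle
a,b=pickle.load(open("c0.pkl","rb"))
for n,c in(("scene",a),("top",b)):
    W=cloud(c); X,Y,Z=W[...,0],W[...,1],W[...,2]; im=c["image"].astype(int)
    near=(X>350)&(X<700)&(Y>-200)&(Y<220)
    print(n,"bench z",np.nanmedian(Z[near&(abs(Z)<12)]))
    m=near&(abs(Z-45)<4)
    k,l=cv2.connectedComponents(m.astype(np.uint8)); i=1+np.argmax([(l==j).sum() for j in range(1,k)])
    P=W[near&(abs(Z-45)<4)][:,:2].astype(np.float32)
    print("plate",cv2.minAreaRect(W[l==i][:,:2].astype(np.float32)),cv2.minAreaRect(P))
    m=near&(Z>127)&(Z<136)
    k,l,st,ce=cv2.connectedComponentsWithStats(m.astype(np.uint8))
    for j in range(1,k):
        if st[j,4]>30: print("former",st[j,4],cv2.minEnclosingCircle(W[l==j][:,:2].astype(np.float32)),np.nanmedian(Z[l==j]))
    dark=near&(im.max(-1)<70)&(Z>25)
    k,l,st,ce=cv2.connectedComponentsWithStats(dark.astype(np.uint8))
    for j in range(1,k):
        if st[j,4]>12:
            Q=W[l==j]; r=cv2.minAreaRect(Q[:,:2].astype(np.float32)); print("dark",st[j,4],ce[j].round(),np.median(Q,0).round(),np.percentile(Q[:,2],[5,95]).round(),[np.round(t,1).tolist() for t in r])
E
```

```text
scene bench z 0.07219102549339275
plate ((574.0294189453125, 4.384063720703125), (202.4940643310547, 175.160400390625), 77.0329818725586) ((550.9260864257812, 2.7064361572265625), (296.37493896484375, 338.7106628417969), 0.2874282896518707)
former 32 ((556.83837890625, 137.18739318847656), 26.080533981323242) 127.76996713972832
former 48 ((669.5953979492188, 178.85365295410156), 30.912973403930664) 132.03258228094023
former 474 ((541.7828979492188, 12.407389640808105), 46.352413177490234) 132.10752271306828
dark 14 [215. 190.] [500. -40.  78.] [56. 87.] [[496.0, -39.4], [6.7, 18.4], 48.9]
dark 23 [257. 192.] [602.  10.  83.] [72. 92.] [[602.9, 10.1], [13.6, 2.4], 84.4]
dark 54 [273. 193.] [636.  43.  68.] [62. 71.] [[634.9, 54.9], [40.6, 20.6], 77.6]
dark 18 [211. 201.] [496. -62.  46.] [43. 47.] [[496.0, -61.6], [5.2, 34.7], 74.3]
dark 91 [190. 207.] [ 478. -124.   68.] [64. 71.] [[477.1, -122.0], [55.6, 14.1], 78.3]
dark 89 [255. 250.] [ 690. -127.   48.] [36. 51.] [[686.8, -121.6], [25.8, 32.5], 0.7]
top bench z 0.24532801834875395
plate ((464.2292785644531, 31.351402282714844), (
[... 230 characters left out ...]
 132.40240681466935
former 81 ((554.8314819335938, 139.1151885986328), 25.692668914794922) 129.02304528775113
dark 103 [296. 164.] [ 688. -122.   47.] [38. 51.] [[687.2, -123.7], [23.4, 33.1], 3.7]
dark 53 [230. 184.] [629.  47.  69.] [66. 72.] [[629.0, 46.8], [15.1, 20.3], 73.9]
dark 45 [212. 206.] [573.  90.  46.] [43. 50.] [[574.8, 89.5], [5.7, 56.0], 77.9]
dark 40 [229. 200.] [591.  47.  96.] [60. 99.] [[584.5, 50.0], [14.8, 66.9], 38.0]
dark 14 [272. 235.] [505. -63.  46.] [43. 49.] [[504.8, -62.8], [4.4, 15.9], 73.1]
dark 56 [207. 249.] [468.  98.  68.] [44. 73.] [[465.2, 100.2], [19.2, 47.8], 22.7]
dark 88 [296. 248.] [ 475. -122.   69.] [66. 72.] [[474.6, -121.5], [47.4, 11.2], 75.8]
```

```bash
python3 - <<'E'
from h import *
import pickle
a,b=pickle.load(open("c0.pkl","rb"))
O=np.array([541,13.,0]); p=np.radians(-13); ex=np.array([np.cos(p),np.sin(p),0]); ey=np.array([-np.sin(p),np.cos(p),0])
Rm=np.stack([ex,ey,[0,0,1]])
def line(P):
    v=cv2.fitLine(P[:,:2].astype(np.float32),cv2.DIST_HUBER,0,.01,.01).ravel(); return v.round(3)
for n,c in(("scene",a),("top",b)):
    W=cloud(c); L=(W-O)@Rm.T; x,y,z=np.moveaxis(L,-1,0)
    print(n)
    m=(z>155)&(abs(x-60)<90)&(abs(y)<60); print(" arm/post",L[m].min(0).round() if m.any() else 0,L[m].max(0).round() if m.any() else 0)
    # wheel disc
    m=(y<-92)&(y>-122)&(z>60)&(z<135)&(abs(x)<90); Q=L[m]; print(" wheel",len(Q),np.percentile(Q,[1,50,99],axis=0).round(1).tolist())
    m=m&(z>117); print(" wheel top",m.sum(),np.percentile(L[m],[2,50,98],axis=0).round(1).tolist() if m.any() else 0)
    m=(y<-112)&(y>-190)&(abs(x+30)<60)&(z>40)&(z<130); Q=L[m]; print(" handle",len(Q),np.percentile(Q,[2,50,98],axis=0).round(1).tolist(),line(Q))
    m=(y>60)&(y<190)&(abs(x)<110)&(z>124)&(z<135); Q=L[m]; print(" lever",len(Q),np.percentile(Q,[2,50,98],axis=0).round(1).tolist(),line(Q))
    m=(y>40)&(y<110)&(abs(x)<60)&(z>75); Q=L[m]; print(" leverhub",len(Q),np.percentile(Q,[2,50,98],axis=0).round(1).tolist())
    for nm,cx,cy,zr in(("bottle",None,None,(60,150)),):
        m=(W[...,2]>zr[0])&(W[...,2]<zr[1])&(W[...,0]>580)&(W[...,0]<760)&(W[...,1]>110)&(W[...,1]<260);Q=W[m]; print(" bottle",len(Q),np.percentile(Q,[2,50,98],axis=0).round().tolist())
    m=(W[...,2]>185)&(W[...,2]<240)&(W[...,0]>550)&(W[...,0]<760)&(W[...,1]>80)&(W[...,1]<300);Q=W[m]; print(" cap",len(Q),np.percentile(Q,[2,50,98],axis=0).round().tolist() if len(Q) else 0)
    m=(W[...,2]>30)&(W[...,2]<95)&(W[...,0]>370)&(W[...,0]<480)&(W[...,1]<-160)&(W[...,1]>-260);Q=W[m]; print(" glue",len(Q),np.percentile(Q,[2,50,98],axis=0).round().tolist())
crop=lambda c,bx,s:cv2.resize(c["image"][bx[1]:bx[3],bx[0]:bx[2],::-1],None,fx=s,fy=s,interpolation=cv2.INTER_CUBIC)
cv2.imwrite("pics/crop.png",np.hstack([crop(b,(150,150,330,290),2.2),crop(a,(170,130,350,270),2.2)]))
E
```

```text
scene
 arm/post [ 31. -23. 155.] [111.   8. 165.]
 wheel 282 [[-76.9, -121.4, 60.3], [-36.2, -109.7, 96.7], [-10.4, -92.9, 123.9]]
 wheel top 55 [[-62.6, -114.1, 117.3], [-41.5, -109.3, 121.4], [-25.9, -102.4, 125.5]]
 handle 233 [[-76.1, -172.9, 58.7], [-32.4, -123.3, 69.8], [-11.9, -112.2, 121.8]] [   0.213   -0.977  -33.311 -138.853]
 lever 97 [[-22.6, 98.4, 124.2], [-5.5, 138.3, 127.6], [107.7, 182.7, 134.1]] [  0.882   0.471  46.974 150.306]
 leverhub 180 [[-50.3, 40.8, 78.9], [-19.7, 75.7, 117.1], [28.9, 108.1, 131.7]]
 bottle 669 [[645.0, 160.0, 62.0], [686.0, 169.0, 112.0], [709.0, 205.0, 149.0]]
 cap 181 [[661.0, 181.0, 186.0], [677.0, 187.0, 214.0], [689.0, 207.0, 222.0]]
 glue 10 [[384.0, -260.0, 33.0], [396.0, -258.0, 51.0], [401.0, -255.0, 53.0]]
top
 arm/post [ 26. -19. 155.] [107.  10. 167.]
 wheel 259 [[-81.2, -121.2, 63.4], [-45.6, -103.8, 109.0], [-12.7, -93.0, 124.5]]
 wheel top 87 [[-66.7, -112.0, 117.5], [-46.6, -106.5, 121.6], [-26.9, -100.8, 125.0]]
 handle 156 [[-53.4, -172.2, 62.7], [-35.4, -142.4, 68.8], [-27.4, -116.1, 97.2]] [ 1.18000e-01 -9.93000e-01 -3.55810e+01 -1.44263e+02]
 lever 138 [[-26.6, 98.9, 124.4], [-11.9, 130.9, 128.8], [100.1, 184.6, 134.7]] [  0.838   0.545   3.182 133.38 ]
 leverhub 566 [[-56.8, 40.8, 88.1], [-23.8, 57.9, 107.8], [34.5, 105.6, 131.2]]
 bottle 443 [[636.0, 163.0, 64.0], [657.0, 176.0, 138.0], [703.0, 228.0, 149.0]]
 cap 221 [[657.0, 183.0, 188.0], [670.0, 197.0, 220.0], [685.0, 212.0, 223.0]]
 glue 48 [[380.0, -260.0, 32.0], [391.0, -256.0, 48.0], [402.0, -253.0, 56.0]]
```

View pics/crop.png

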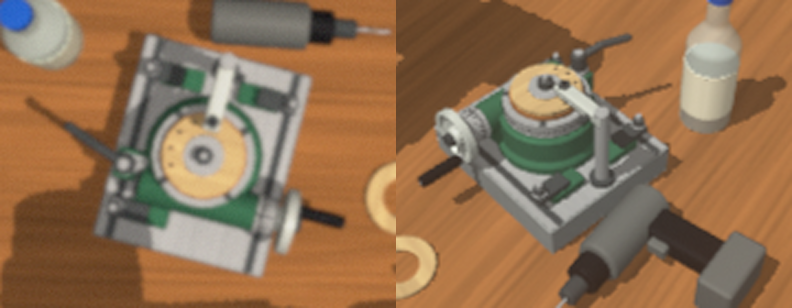

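Emit:
step_arm(
  plan=[
    {"x": 0.76, "y": -0.79, "z": -0.2},
    {"x": 0.76, "y": -0.79, "z": -0.2},
    {"x": 0.76, "y": -0.79, "z": -0.2},
    {"x": 0.76, "y": -0.79, "z": -0.2},
    {"x": 0.76, "y": -0.79, "z": -0.2},
    {"x": 0.76, "y": -0.79, "z": -0.2},
    {"x": 0.76, "y": -0.79, "z": -0.2},
    {"x": 0.76, "y": -0.79},
    {"x": 0.76, "y": -0.79},
    {"x": 0.76, "y": -0.79},
  ],
  jaw=-0.2,
)

```text
schema error: expected keys x, y, z, rx, ry, rz
```

Emit:
step_arm(
  plan=[
    {"x": 0.76, "y": -0.79},
    {"x": 0.76, "y": -0.79},
    {"x": 0.76, "y": -0.79},
    {"x": 0.76, "y": -0.79},
    {"x": 0.76, "y": -0.79},
    {"x": 0.76, "y": -0.79},
    {"x": 0.76, "y": -0.79},
    {"x": 0.76, "y": -0.79},
    {"x": 0.76, "y": -0.79},
    {"x": 0.76, "y": -0.79},
  ],
)

```text
schema error: expected keys x, y, z, rx, ry, rz
```

Emit:
step_arm(
  plan=[
    {"x": 0.76, "y": -0.79},
    {"x": 0.76, "y": -0.79},
    {"x": 0.76, "y": -0.79},
    {"x": 0.76, "y": -0.79},
    {"x": 0.76, "y": -0.79},
    {"x": 0.6, "y": -0.6},
    {"rz": -0.75},
    {"rz": -0.75},
    {"rz": -0.75},
    {"rz": -0.75},
  ],
)

```text
schema error: expected keys x, y, z, rx, ry, rz
```

All keys are needed.

Emit:
step_arm(
  plan=[
    {"x": 0.76, "y": -0.79, "z": -0.2, "rx": 0, "ry": 0, "rz": 0},
    {"x": 0.76, "y": -0.79, "z": -0.2, "rx": 0, "ry": 0, "rz": 0},
    {"x": 0.76, "y": -0.79, "z": -0.2, "rx": 0, "ry": 0, "rz": 0},
    {"x": 0.76, "y": -0.79, "z": -0.2, "rx": 0, "ry": 0, "rz": 0},
    {"x": 0.76, "y": -0.79, "z": -0.2, "rx": 0, "ry": 0, "rz": 0},
    {"x": 0.76, "y": -0.79, "z": -0.2, "rx": 0, "ry": 0, "rz": 0},
    {"x": 0.76, "y": -0.79, "z": -0.2, "rx": 0, "ry": 0, "rz": 0},
    {"x": 0.76, "y": -0.79, "z": 0, "rx": 0, "ry": 0, "rz": 0},
    {"x": 0.76, "y": -0.79, "z": 0, "rx": 0, "ry": 0, "rz": 0},
    {"x": 0.76, "y": -0.79, "z": 0, "rx": 0, "ry": 0, "rz": 0},
  ],
  jaw=-0.2,
)

```text
t: 0.93
eef_pos: [308.5, -350.7, 249.6]
tcp_rot: [-3.141, 0.0, 0.301]
ft_force: [0.2, -0.1, -0.0]
opening: 0.6
grip_force: 0.0
```

Emit:
step_arm(
  plan=[
    {"x": 0.76, "y": -0.79, "z": 0, "rx": 0, "ry": 0, "rz": 0},
    {"x": 0.76, "y": -0.79, "z": 0, "rx": 0, "ry": 0, "rz": 0},
    {"x": 0.76, "y": -0.79, "z": 0, "rx": 0, "ry": 0, "rz": 0},
    {"x": 0.76, "y": -0.79, "z": 0, "rx": 0, "ry": 0, "rz": 0},
    {"x": 0.76, "y": -0.79, "z": 0, "rx": 0, "ry": 0, "rz": 0},
    {"x": 0.76, "y": -0.79, "z": 0, "rx": 0, "ry": 0, "rz": 0},
    {"x": 0.76, "y": -0.79, "z": 0, "rx": 0, "ry": 0, "rz": 0},
    {"x": 0.76, "y": -0.79, "z": 0, "rx": 0, "ry": 0, "rz": 0},
    {"x": 0.76, "y": -0.79, "z": 0, "rx": 0, "ry": 0, "rz": 0},
    {"x": 0.76, "y": -0.79, "z": 0, "rx": 0, "ry": 0, "rz": 0},
  ],
)

```text
t: 1.77
eef_pos: [431.4, -105.7, 249.5]
tcp_rot: [-3.142, 0.0, 0.301]
ft_force: [0.4, -1.0, -0.5]
opening: 0.598
grip_force: 0.0
```

Emit:
step_arm(
  plan=[
    {"x": 0.76, "y": -0.79, "z": 0, "rx": 0, "ry": 0, "rz": 0},
    {"x": 0.76, "y": -0.79, "z": 0, "rx": 0, "ry": 0, "rz": 0},
    {"x": 0.76, "y": -0.79, "z": 0, "rx": 0, "ry": 0, "rz": 0},
    {"x": 0.76, "y": -0.79, "z": 0, "rx": 0, "ry": 0, "rz": 0},
    {"x": 0.6, "y": -0.7, "z": 0, "rx": 0, "ry": 0, "rz": 0},
    {"x": 0, "y": 0, "z": 0, "rx": 0, "ry": 0, "rz": -0.75},
    {"x": 0, "y": 0, "z": 0, "rx": 0, "ry": 0, "rz": -0.75},
    {"x": 0, "y": 0, "z": 0, "rx": 0, "ry": 0, "rz": -0.75},
    {"x": 0, "y": 0, "z": 0, "rx": 0, "ry": 0, "rz": -0.75},
    {"x": 0, "y": 0, "z": 0, "rx": 0, "ry": 0, "rz": 0},
  ],
)

```text
t: 2.6
eef_pos: [489.3, 12.1, 249.4]
tcp_rot: [-3.141, 0.0, 0.604]
ft_force: [0.4, 0.6, 1.2]
opening: 0.599
grip_force: 0.0
```

```bash
python3 - <<'E'
from h import *
import pickle
c=cam("wrist"); pickle.dump(c,open("w1.pkl","wb")); save(c,"w1.png",s=1.3)
print(np.round(-np.array(c["R"]).T@np.array(c["t"])),np.round(c["R"],2).tolist())
W=cloud(c); m=(W[...,2]>124)&(W[...,2]<134)&(W[...,1]>90)&(W[...,0]<630)&(W[...,1]<190)
k,l,st,ce=cv2.connectedComponentsWithStats(m.astype(np.uint8))
for j in range(1,k):
    if st[j,4]>40:
        Q=W[l==j]; v=cv2.fitLine(Q[:,:2].astype(np.float32),cv2.DIST_HUBER,0,.01,.01).ravel()
        s=(Q[:,:2]-v[2:])@v[:2]; print(st[j,4],ce[j].round(),v.round(3),[(v[2:]+v[:2]*q).round(1).tolist() for q in np.percentile(s,[1,99])],np.percentile(Q[:,2],[5,50,95]).round(1))
E
```

```text
[559.  58. 419.] [[0.57, -0.82, -0.0], [-0.79, -0.54, 0.29], [-0.24, -0.16, -0.96]]
706 [187.  62.] [5.57000e-01 8.30000e-01 5.58264e+02 1.37595e+02] [[542.6, 114.2], [573.1, 159.7]] [124.7 128.  130. ]
```

View pics/w1.png

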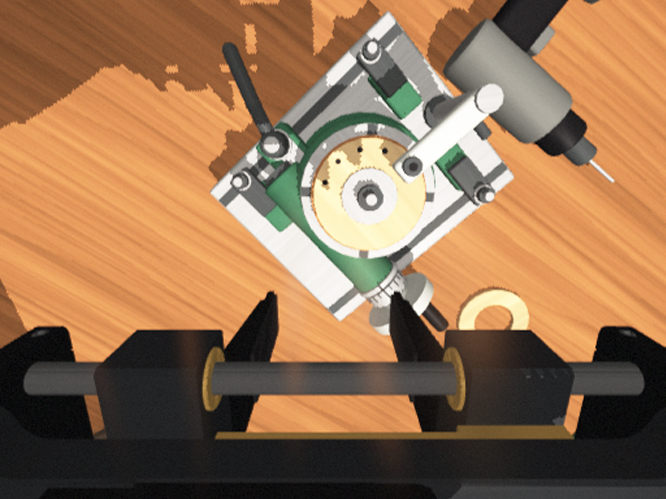

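The wrist view shows the lever running from its hub (272,147) to its tip (230,45), and the handle end at (430,315).

Emit:
step_arm(
  plan=[
    {"x": 0.887, "y": -0.44, "z": 0, "rx": 0, "ry": 0, "rz": 0},
    {"x": 0.887, "y": -0.44, "z": 0, "rx": 0, "ry": 0, "rz": 0},
    {"x": 0.887, "y": -0.44, "z": 0, "rx": 0, "ry": 0, "rz": 0},
    {"x": 0.887, "y": -0.44, "z": 0, "rx": 0, "ry": 0, "rz": 0},
    {"x": 0.887, "y": -0.44, "z": 0, "rx": 0, "ry": 0, "rz": 0},
    {"x": 0.887, "y": -0.44, "z": 0, "rx": 0, "ry": 0, "rz": -0.75},
    {"x": 0, "y": 0, "z": 0, "rx": 0, "ry": 0, "rz": -0.75},
    {"x": 0, "y": 0, "z": 0, "rx": 0, "ry": 0, "rz": -0.75},
    {"x": 0, "y": 0, "z": 0, "rx": 0, "ry": 0, "rz": -0.75},
    {"x": 0, "y": 0, "z": 0, "rx": 0, "ry": 0, "rz": -0.75},
  ],
)

```text
t: 3.48
eef_pos: [561.8, 141.8, 249.3]
tcp_rot: [-3.141, 0.0, 0.977]
ft_force: [-0.1, -0.8, -0.2]
opening: 0.599
grip_force: 0.0
```

```bash
python3 - <<'E'
from h import *
import pickle
c=pickle.load(open("w1.pkl","rb")); W=cloud(c)
L=W.copy()
Q=W[100:125,197:222].reshape(-1,3); Q=Q[Q[:,2]>95]; print("hub",np.median(Q,0).round(1),cv2.minEnclosingCircle(Q[Q[:,2]>np.percentile(Q[:,2],60)][:,:2].astype(np.float32)),np.percentile(Q[:,2],[50,90,99]).round())
X,Y,Z=np.moveaxis(W,-1,0)
m=(Z>127)&(Z<136)&(np.hypot(X-541,Y-13)<60); print("former",cv2.minEnclosingCircle(W[m][:,:2].astype(np.float32)))
# plate edges: yaw
m=(abs(Z-45)<3)&(X>400)&(X<680)&(Y>-120)&(Y<140); print("plate",cv2.minAreaRect(W[m][:,:2].astype(np.float32)))
m=(Z>110)&(Z<127)&(Y<-70)&(Y>-120)&(X<540)&(X>430); print("wheel top",m.sum(),np.percentile(W[m],[2,50,98],axis=0).round(1).tolist())
m=(Z>50)&(Z<90)&(Y<-105)&(Y>-175)&(X<530)&(X>430);Q=W[m]
v=cv2.fitLine(Q[:,:2].astype(np.float32),cv2.DIST_HUBER,0,.01,.01).ravel();s=(Q[:,:2]-v[2:])@v[:2]
print("handle",len(Q),v.round(3),[(v[2:]+v[:2]*q).round(1).tolist() for q in np.percentile(s,[1,99])],np.percentile(Q[:,2],[5,50,95]).round(1))
c2=cam("wrist");W=cloud(c2);pickle.dump(c2,open("w2.pkl","wb"))
m=(W[...,2]>126)&(W[...,2]<134)&(W[...,1]>90)&(W[...,0]<630)&(W[...,1]<190)&(np.hypot(W[...,0]-561,W[...,1]-142)<60)
Q=W[m];v=cv2.fitLine(Q[:,:2].astype(np.float32),cv2.DIST_HUBER,0,.01,.01).ravel();s=(Q[:,:2]-v[2:])@v[:2]
print("lever",len(Q),v.round(3),[(v[2:]+v[:2]*q).round(1).tolist() for q in np.percentile(s,[1,99])]); print(state()["eef_pos"],state()["tcp_rot"])
E
```

```text
hub [533.7  97.5 120.1] ((533.6847534179688, 100.40336608886719), 10.207355499267578) [120. 122. 123.]
former ((543.795166015625, 14.349479675292969), 45.39482879638672)
plate ((562.6484985351562, 9.967987060546875), (199.56869506835938, 278.0682067871094), 77.09014129638672)
wheel top 224 [[448.5, -89.5, 110.2], [489.7, -80.6, 115.7], [500.6, -70.6, 121.5]]
handle 246 [ 2.86000e-01  9.58000e-01  4.76639e+02 -1.29392e+02] [[471.9, -145.3], [481.3, -113.7]] [63.2 68.  69.9]
lever 388 [5.57000e-01 8.30000e-01 5.59735e+02 1.41035e+02] [[545.5, 119.8], [572.7, 160.4]]
[561.79660983 141.75076753 249.36289032] [-3.14130965e+00  3.90640006e-04  9.81999231e-01]
```

Emit:
step_arm(
  plan=[
    {"x": 0, "y": 0, "z": 0.72, "rx": 0, "ry": 0, "rz": 0},
    {"x": 0, "y": 0, "z": 0.72, "rx": 0, "ry": 0, "rz": 0},
    {"x": 0, "y": 0, "z": 0.72, "rx": 0, "ry": 0, "rz": 0},
    {"x": 0, "y": 0, "z": 0.72, "rx": 0, "ry": 0, "rz": 0},
    {"x": 0, "y": 0, "z": 0.72, "rx": 0, "ry": 0, "rz": 0},
    {"x": 0, "y": 0, "z": 0.72, "rx": 0, "ry": 0, "rz": 0},
    {"x": 0, "y": -0.05, "z": 0.72, "rx": 0, "ry": 0, "rz": 0},
    {"x": 0, "y": 0, "z": 0.72, "rx": 0, "ry": 0, "rz": 0},
    {"x": 0, "y": 0, "z": 0, "rx": 0, "ry": 0, "rz": 0},
    {"x": 0, "y": 0, "z": 0, "rx": 0, "ry": 0, "rz": 0},
  ],
)

```text
t: 4.37
eef_pos: [560.6, 142.3, 105.2]
tcp_rot: [-3.14, 0.001, 0.973]
ft_force: [0.7, -0.1, 1.0]
opening: 0.6
grip_force: 0.0
```

Emit:
step_arm(
  plan=[
    {"x": 0, "y": 0, "z": 0, "rx": 0, "ry": 0, "rz": 0},
    {"x": 0, "y": 0, "z": 0, "rx": 0, "ry": 0, "rz": 0},
    {"x": 0, "y": 0, "z": 0, "rx": 0, "ry": 0, "rz": 0},
    {"x": 0, "y": 0, "z": 0, "rx": 0, "ry": 0, "rz": 0},
    {"x": 0, "y": 0, "z": 0, "rx": 0, "ry": 0, "rz": 0},
    {"x": 0, "y": 0, "z": 0, "rx": 0, "ry": 0, "rz": 0},
    {"x": 0, "y": 0, "z": 0, "rx": 0, "ry": 0, "rz": 0},
    {"x": 0, "y": 0, "z": 0, "rx": 0, "ry": 0, "rz": 0},
    {"x": 0, "y": 0, "z": 0, "rx": 0, "ry": 0, "rz": 0},
    {"x": 0, "y": 0, "z": 0, "rx": 0, "ry": 0, "rz": 0},
  ],
  jaw=1,
)

```text
t: 5.2
eef_pos: [560.7, 142.6, 105.6]
tcp_rot: [-3.141, -0.0, 0.975]
ft_force: [-2.5, 4.1, 1.4]
opening: 0.105
grip_force: 30.1
```

Emit:
step_arm(
  plan=[
    {"x": -0.004, "y": -0.13, "z": 0, "rx": 0, "ry": 0, "rz": -0.6},
    {"x": -0.004, "y": -0.13, "z": 0, "rx": 0, "ry": 0, "rz": -0.6},
    {"x": -0.004, "y": -0.13, "z": 0, "rx": 0, "ry": 0, "rz": -0.6},
    {"x": -0.004, "y": -0.13, "z": 0, "rx": 0, "ry": 0, "rz": -0.6},
    {"x": -0.004, "y": -0.13, "z": 0, "rx": 0, "ry": 0, "rz": -0.6},
    {"x": -0.004, "y": -0.13, "z": 0, "rx": 0, "ry": 0, "rz": -0.6},
    {"x": -0.004, "y": -0.13, "z": 0, "rx": 0, "ry": 0, "rz": -0.6},
    {"x": -0.004, "y": -0.13, "z": 0, "rx": 0, "ry": 0, "rz": -0.6},
    {"x": -0.004, "y": -0.13, "z": 0, "rx": 0, "ry": 0, "rz": -0.6},
    {"x": -0.004, "y": -0.13, "z": 0, "rx": 0, "ry": 0, "rz": -0.6},
  ],
)

```text
t: 6.03
eef_pos: [530.3, 152.5, 105.9]
tcp_rot: [3.141, -0.001, 1.578]
ft_force: [-1.4, 7.5, 2.9]
opening: 0.109
grip_force: 30.1
```

Emit:
step_arm(
  plan=[
    {"x": -0.004, "y": -0.13, "z": 0, "rx": 0, "ry": 0, "rz": -0.6},
    {"x": -0.004, "y": -0.13, "z": 0, "rx": 0, "ry": 0, "rz": -0.6},
    {"x": -0.004, "y": -0.13, "z": 0, "rx": 0, "ry": 0, "rz": -0.6},
    {"x": -0.004, "y": -0.13, "z": 0, "rx": 0, "ry": 0, "rz": -0.6},
    {"x": -0.004, "y": -0.13, "z": 0, "rx": 0, "ry": 0, "rz": -0.6},
    {"x": -0.004, "y": -0.13, "z": 0, "rx": 0, "ry": 0, "rz": -0.6},
    {"x": -0.004, "y": -0.13, "z": 0, "rx": 0, "ry": 0, "rz": -0.6},
    {"x": -0.004, "y": -0.13, "z": 0, "rx": 0, "ry": 0, "rz": -0.6},
    {"x": -0.004, "y": -0.13, "z": 0, "rx": 0, "ry": 0, "rz": -0.6},
    {"x": -0.004, "y": -0.13, "z": 0, "rx": 0, "ry": 0, "rz": -0.6},
  ],
)

```text
t: 6.87
eef_pos: [498.9, 143.1, 105.8]
tcp_rot: [3.141, -0.001, 2.179]
ft_force: [-6.1, 11.5, 5.0]
opening: 0.107
grip_force: 30.0
```

Emit:
step_arm(
  plan=[
    {"x": 0, "y": 0, "z": 0, "rx": 0, "ry": 0, "rz": 0},
    {"x": 0, "y": 0, "z": 0, "rx": 0, "ry": 0, "rz": 0},
    {"x": 0, "y": 0, "z": 0, "rx": 0, "ry": 0, "rz": 0},
    {"x": 0, "y": 0, "z": 0, "rx": 0, "ry": 0, "rz": 0},
    {"x": 0, "y": 0, "z": 0, "rx": 0, "ry": 0, "rz": 0},
    {"x": 0, "y": 0, "z": -0.8, "rx": 0, "ry": 0, "rz": 0},
    {"x": 0, "y": 0, "z": -1, "rx": 0, "ry": 0, "rz": 0},
    {"x": 0, "y": 0, "z": -1, "rx": 0, "ry": 0, "rz": 0},
    {"x": 0, "y": 0, "z": -1, "rx": 0, "ry": 0, "rz": 0},
    {"x": 0, "y": 0, "z": -1, "rx": 0, "ry": 0, "rz": 0},
  ],
  jaw=-0.2,
)

```text
t: 7.7
eef_pos: [499.5, 141.9, 226.8]
tcp_rot: [-3.141, 0.0, 2.175]
ft_force: [-0.8, -0.1, 0.0]
opening: 0.596
grip_force: 0.0
```

```bash
cat >> h.py <<'E'
def fitl(W,m):
    Q=W[m];v=cv2.fitLine(Q[:,:2].astype(np.float32),cv2.DIST_HUBER,0,.01,.01).ravel();s=(Q[:,:2]-v[2:])@v[:2]
    return len(Q),v.round(3),[(v[2:]+v[:2]*q).round(1).tolist() for q in np.percentile(s,[1,99])],np.percentile(Q[:,2],[5,50,95]).round(1)
E
python3 - <<'E'
from h import *
import pickle
c=cam("wrist"); b=cam("top"); pickle.dump((c,b),open("w3.pkl","wb"))
for q in(c,b):
    W=cloud(q); m=(W[...,2]>126)&(W[...,2]<134)&(W[...,1]>95)&(W[...,1]<190)&(W[...,0]<600)&(W[...,0]>430)
    print("lever",fitl(W,m) if m.sum()>20 else m.sum())
print(state()["eef_pos"])
E
```

```text
lever (461, array([  0.566,  -0.824, 502.794, 140.513], dtype=float32), [[489.4, 160.0], [518.0, 118.4]], array([126.3, 128.3, 129.7]))
lever 10
[501.028689   142.17498308 229.05152313]
```

Emit:
step_arm(
  plan=[
    {"x": -0.838, "y": -0.715, "z": -0.05, "rx": 0, "ry": 0, "rz": 0},
    {"x": -0.838, "y": -0.715, "z": 0, "rx": 0, "ry": 0, "rz": 0},
    {"x": -0.838, "y": -0.715, "z": 0, "rx": 0, "ry": 0, "rz": 0},
    {"x": -0.838, "y": -0.715, "z": 0, "rx": 0, "ry": 0, "rz": 0},
    {"x": -0.838, "y": -0.715, "z": 0, "rx": 0, "ry": 0, "rz": 0},
    {"x": -0.838, "y": -0.715, "z": 0, "rx": 0, "ry": 0, "rz": 0},
    {"x": -0.838, "y": -0.715, "z": 0, "rx": 0, "ry": 0, "rz": 0},
    {"x": -0.838, "y": -0.715, "z": 0, "rx": 0, "ry": 0, "rz": 0},
    {"x": -0.838, "y": -0.715, "z": 0, "rx": 0, "ry": 0, "rz": 0},
    {"x": -0.838, "y": -0.715, "z": 0, "rx": 0, "ry": 0, "rz": 0},
  ],
)

```text
t: 8.63
eef_pos: [471.2, -133.3, 226.2]
tcp_rot: [-3.141, -0.001, 2.175]
ft_force: [-0.1, -0.2, 0.3]
opening: 0.603
grip_force: 0.0
```

Emit:
step_arm(
  plan=[
    {"x": 0, "y": 0, "z": 0, "rx": 0, "ry": 0, "rz": 0.83},
    {"x": 0, "y": 0, "z": 0, "rx": 0, "ry": 0, "rz": 0.83},
    {"x": 0, "y": 0, "z": 0, "rx": 0, "ry": 0, "rz": 0.83},
    {"x": 0, "y": 0, "z": 0, "rx": 0, "ry": 0, "rz": 0.83},
    {"x": 0, "y": 0, "z": 0, "rx": 0, "ry": 0, "rz": 0.83},
    {"x": 0, "y": 0, "z": 0, "rx": 0, "ry": 0, "rz": 0.83},
    {"x": 0, "y": 0, "z": 0, "rx": 0, "ry": 0, "rz": 0.83},
    {"x": 0, "y": 0, "z": 0, "rx": 0, "ry": 0, "rz": 0.83},
    {"x": 0, "y": 0, "z": 0, "rx": 0, "ry": 0, "rz": 0.83},
    {"x": 0, "y": 0, "z": 0, "rx": 0, "ry": 0, "rz": 0.83},
  ],
)

```text
t: 9.47
eef_pos: [471.5, -132.0, 226.1]
tcp_rot: [-3.141, 0.0, 1.341]
ft_force: [-0.2, 0.4, -0.1]
opening: 0.603
grip_force: 0.0
```

```bash
python3 - <<'E'
from h import *
import pickle
c=cam("wrist"); pickle.dump(c,open("w4.pkl","wb")); save(c,"w4.png",s=1.3)
W=cloud(c); X,Y,Z=np.moveaxis(W,-1,0); im=c["image"].max(-1)
m=(Z>50)&(Z<85)&(Y<-113)&(Y>-165)&(X<510)&(X>440)
print("handle",fitl(W,m))
m=(Z>50)&(Z<126)&(Y<-75)&(Y>-113)&(X<540)&(X>420)
print("wheel",np.percentile(W[m],[1,50,99],axis=0).round(1).tolist())
m=m&(Z>105); print("rim",fitl(W,m))
print(state()["eef_pos"],state()["tcp_rot"])
E
```

```text
handle (353, array([ 3.02000e-01,  9.53000e-01,  4.75647e+02, -1.29333e+02],
      dtype=float32), [[470.3, -146.2], [480.9, -112.8]], array([62.9, 68. , 70. ]))
wheel [[444.6, -112.1, 61.5], [481.4, -83.0, 112.6], [507.7, -75.1, 123.6]]
rim (608, array([ 9.90000e-01, -1.40000e-01,  4.76626e+02, -8.08160e+01],
      dtype=float32), [[445.2, -76.4], [503.3, -84.6]], array([108. , 119.9, 123.1]))
[ 471.55007466 -131.9843523   226.11336444] [-3.14065993e+00 -1.08124510e-05  1.33548539e+00]
```

View pics/w4.png

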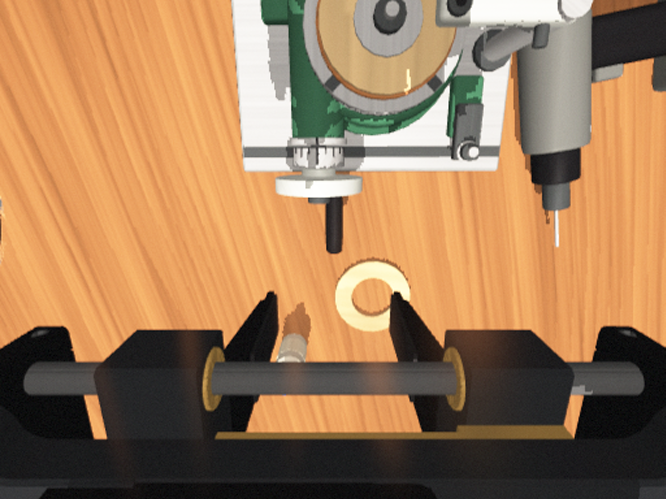

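The wrist view shows the handle at column 335, rows 200–252, the wheel at columns 276–362 (row 185), and the tool square to the indexer. I'll refine the handle and axis offset in the tool frame.

```bash
python3 - <<'E'
from h import *
import pickle
c=pickle.load(open("w4.pkl","rb")); W=cloud(c); q=-0.23
T=np.array([471.5,-132,0]); R=np.array([[np.cos(q),np.sin(q),0],[-np.sin(q),np.cos(q),0],[0,0,1]])
L=(W-T)@R.T; x,y,z=np.moveaxis(L,-1,0)
for zr in((60,80),(80,95),(95,105),(105,115),(115,120),(120,126)):
    m=(z>zr[0])&(z<zr[1])&(y>32)&(y<62)&(abs(x)<60); Q=L[m]
    if len(Q)>10: print(zr,len(Q),np.percentile(Q,[1,50,99],axis=0).round(1).tolist())
m=(z>50)&(z<80)&(y>-30)&(y<24)&(abs(x)<30); Q=L[m]; print("handle",np.percentile(Q,[1,50,99],axis=0).round(1).tolist(),fitl(L,m))
for r in(165,175,185): 
    Q=L[r,240:275]; k=abs(Q[:,2]-66)<9; print(r,(np.where(k)[0][[0,-1]]+240),Q[k][:,[0,2]].round(1)[[0,k.sum()//2,-1]].tolist(),Q[k][:,1].mean().round(1))
m=(z>127)&(z<136)&(y>60)&(abs(x-60)<100); print("former",cv2.minEnclosingCircle(L[m][:,:2].astype(np.float32)))
E
```

```text
(60, 80) 94 [[-41.1, 32.2, 61.8], [4.4, 37.0, 68.3], [22.0, 57.9, 79.3]]
(80, 95) 112 [[-43.9, 36.6, 80.5], [-4.3, 56.8, 92.6], [25.5, 61.3, 94.8]]
(95, 105) 261 [[-43.9, 36.4, 95.1], [-9.0, 57.6, 99.4], [24.2, 61.8, 104.9]]
(105, 115) 249 [[-40.6, 46.0, 105.1], [-7.8, 54.1, 110.6], [20.6, 58.2, 114.9]]
(115, 120) 222 [[-32.4, 45.9, 115.1], [-20.1, 51.7, 118.0], [12.8, 57.5, 120.0]]
(120, 126) 327 [[-24.0, 46.0, 120.1], [-9.3, 51.9, 121.9], [4.2, 56.9, 124.0]]
handle [[-5.1, -14.1, 61.3], [3.3, 6.0, 68.0], [10.7, 23.7, 70.4]] (399, array([2.000e-03, 1.000e+00, 3.277e+00, 5.327e+00], dtype=float32), [[3.2, -14.1], [3.3, 23.7]], array([62.5, 68. , 70. ]))
165 [250 263] [[-5.1, 62.0], [3.3, 70.2], [10.5, 62.5]] 21.4
175 [251 263] [[-3.9, 66.0], [3.3, 70.0], [10.6, 64.1]] 9.5
185 [251 263] [[-3.9, 65.0], [3.4, 69.3], [10.8, 60.4]] -3.0
former ((65.87062072753906, 157.87466430664062), 74.56138610839844)
```

Emit:
step_arm(
  plan=[
    {"x": 0.04, "y": 0.13, "z": 0.8, "rx": 0, "ry": 0, "rz": 0},
    {"x": 0, "y": 0, "z": 0.8, "rx": 0, "ry": 0, "rz": 0},
    {"x": 0, "y": 0, "z": 0.8, "rx": 0, "ry": 0, "rz": 0},
    {"x": 0, "y": 0, "z": 0.8, "rx": 0, "ry": 0, "rz": 0},
    {"x": 0, "y": 0, "z": 0.8, "rx": 0, "ry": 0, "rz": 0},
    {"x": 0, "y": 0, "z": 0.8, "rx": 0, "ry": 0, "rz": 0},
    {"x": 0, "y": 0, "z": 0.8, "rx": 0, "ry": 0, "rz": 0},
    {"x": 0, "y": 0, "z": 0.8, "rx": 0, "ry": 0, "rz": 0},
    {"x": 0, "y": 0, "z": 0.5, "rx": 0, "ry": 0, "rz": 0},
    {"x": 0, "y": 0, "z": 0.42, "rx": 0, "ry": 0, "rz": 0},
  ],
)

```text
t: 10.35
eef_pos: [474.5, -131.6, 42.1]
tcp_rot: [-3.14, -0.0, 1.348]
ft_force: [-0.6, 0.3, 0.1]
opening: 0.601
grip_force: 0.0
```

Emit:
step_arm(
  plan=[
    {"x": 0, "y": 0, "z": 0, "rx": 0, "ry": 0, "rz": 0},
    {"x": 0, "y": 0, "z": 0, "rx": 0, "ry": 0, "rz": 0},
    {"x": 0, "y": 0, "z": 0, "rx": 0, "ry": 0, "rz": 0},
    {"x": 0, "y": 0, "z": 0, "rx": 0, "ry": 0, "rz": 0},
    {"x": 0, "y": 0, "z": 0, "rx": 0, "ry": 0, "rz": 0},
    {"x": 0, "y": 0, "z": 0, "rx": 0, "ry": 0, "rz": 0},
    {"x": 0, "y": 0, "z": 0, "rx": 0, "ry": 0, "rz": 0},
    {"x": 0, "y": 0, "z": 0, "rx": 0, "ry": 0, "rz": 0},
    {"x": 0, "y": 0, "z": 0, "rx": 0, "ry": 0, "rz": 0},
    {"x": 0, "y": 0, "z": 0, "rx": 0, "ry": 0, "rz": 0},
  ],
  jaw=1,
)

```text
t: 11.18
eef_pos: [474.7, -131.5, 44.0]
tcp_rot: [-3.141, -0.0, 1.346]
ft_force: [-4.2, 0.9, 4.7]
opening: 0.159
grip_force: 30.0
```

```bash
python3 - <<'E'
from h import *
s=state(); print({k:np.round(s[k],2) for k in("eef_pos","tcp_rot","ft_force","moment","opening","grip_force")})
# winding rows: 20 per turn, phi from 152.1 deg, r=28, units of 25 mm in tool y (=+x_i) and tool z (down)
f=np.radians(152.1+18*np.arange(21)); d=np.diff(np.c_[np.sin(f),-np.cos(f)],axis=0)*28/25
for i,r in enumerate(d.round(3)): print(i,r.tolist())
E
```

```text
{'eef_pos': array([ 474.75, -131.52,   43.96]), 'tcp_rot': array([-3.14, -0.  ,  1.35]), 'ft_force': array([-4.22,  0.93,  4.72]), 'moment': array([0.27, 0.73, 0.11]), 'opening': np.float64(0.16), 'grip_force': np.float64(30.01)}
0 [-0.332, 0.114]
1 [-0.35, 0.006]
2 [-0.335, -0.103]
3 [-0.287, -0.201]
4 [-0.21, -0.28]
5 [-0.114, -0.332]
6 [-0.006, -0.35]
7 [0.103, -0.335]
8 [0.201, -0.287]
9 [0.28, -0.21]
10 [0.332, -0.114]
11 [0.35, -0.006]
12 [0.335, 0.103]
13 [0.287, 0.201]
14 [0.21, 0.28]
15 [0.114, 0.332]
16 [0.006, 0.35]
17 [-0.103, 0.335]
18 [-0.201, 0.287]
19 [-0.28, 0.21]
```

Emit:
step_arm(
  plan=[
    {"x": 0, "y": -0.332, "z": 0.114, "rx": 0, "ry": 0, "rz": 0},
    {"x": 0, "y": -0.35, "z": 0.006, "rx": 0, "ry": 0, "rz": 0},
    {"x": 0, "y": -0.335, "z": -0.103, "rx": 0, "ry": 0, "rz": 0},
    {"x": 0, "y": -0.287, "z": -0.201, "rx": 0, "ry": 0, "rz": 0},
    {"x": 0, "y": -0.21, "z": -0.28, "rx": 0, "ry": 0, "rz": 0},
    {"x": 0, "y": -0.114, "z": -0.332, "rx": 0, "ry": 0, "rz": 0},
    {"x": 0, "y": -0.006, "z": -0.35, "rx": 0, "ry": 0, "rz": 0},
    {"x": 0, "y": 0.103, "z": -0.335, "rx": 0, "ry": 0, "rz": 0},
    {"x": 0, "y": 0.201, "z": -0.287, "rx": 0, "ry": 0, "rz": 0},
    {"x": 0, "y": 0.28, "z": -0.21, "rx": 0, "ry": 0, "rz": 0},
  ],
)

```text
t: 12.02
eef_pos: [448.5, -125.6, 94.1]
tcp_rot: [-3.14, -0.0, 1.346]
ft_force: [-2.1, 0.5, -6.4]
opening: 0.16
grip_force: 30.0
```

Emit:
step_arm(
  plan=[
    {"x": 0, "y": 0.332, "z": -0.114, "rx": 0, "ry": 0, "rz": 0},
    {"x": 0, "y": 0.35, "z": -0.006, "rx": 0, "ry": 0, "rz": 0},
    {"x": 0, "y": 0.335, "z": 0.103, "rx": 0, "ry": 0, "rz": 0},
    {"x": 0, "y": 0.287, "z": 0.201, "rx": 0, "ry": 0, "rz": 0},
    {"x": 0, "y": 0.21, "z": 0.28, "rx": 0, "ry": 0, "rz": 0},
    {"x": 0, "y": 0.114, "z": 0.332, "rx": 0, "ry": 0, "rz": 0},
    {"x": 0, "y": 0.006, "z": 0.35, "rx": 0, "ry": 0, "rz": 0},
    {"x": 0, "y": -0.103, "z": 0.335, "rx": 0, "ry": 0, "rz": 0},
    {"x": 0, "y": -0.201, "z": 0.287, "rx": 0, "ry": 0, "rz": 0},
    {"x": 0, "y": -0.28, "z": 0.21, "rx": 0, "ry": 0, "rz": 0},
  ],
)

```text
t: 12.85
eef_pos: [475.3, -131.5, 43.4]
tcp_rot: [-3.141, -0.0, 1.346]
ft_force: [-3.2, 2.0, 12.3]
opening: 0.159
grip_force: 30.0
```

Emit:
step_arm(
  plan=[
    {"x": 0, "y": -0.332, "z": 0.114, "rx": 0, "ry": 0, "rz": 0},
    {"x": 0, "y": -0.35, "z": 0.006, "rx": 0, "ry": 0, "rz": 0},
    {"x": 0, "y": -0.335, "z": -0.103, "rx": 0, "ry": 0, "rz": 0},
    {"x": 0, "y": -0.287, "z": -0.201, "rx": 0, "ry": 0, "rz": 0},
    {"x": 0, "y": -0.21, "z": -0.28, "rx": 0, "ry": 0, "rz": 0},
    {"x": 0, "y": -0.114, "z": -0.332, "rx": 0, "ry": 0, "rz": 0},
    {"x": 0, "y": -0.006, "z": -0.35, "rx": 0, "ry": 0, "rz": 0},
    {"x": 0, "y": 0.103, "z": -0.335, "rx": 0, "ry": 0, "rz": 0},
    {"x": 0, "y": 0.201, "z": -0.287, "rx": 0, "ry": 0, "rz": 0},
    {"x": 0, "y": 0.28, "z": -0.21, "rx": 0, "ry": 0, "rz": 0},
  ],
)

```text
t: 13.68
eef_pos: [448.6, -125.7, 93.9]
tcp_rot: [-3.139, 0.0, 1.346]
ft_force: [-3.3, 0.6, -4.7]
opening: 0.16
grip_force: 30.0
```

Emit:
step_arm(
  plan=[
    {"x": 0, "y": 0.332, "z": -0.114, "rx": 0, "ry": 0, "rz": 0},
    {"x": 0, "y": 0.35, "z": -0.006, "rx": 0, "ry": 0, "rz": 0},
    {"x": 0, "y": 0.335, "z": 0.103, "rx": 0, "ry": 0, "rz": 0},
    {"x": 0, "y": 0.287, "z": 0.201, "rx": 0, "ry": 0, "rz": 0},
    {"x": 0, "y": 0.21, "z": 0.28, "rx": 0, "ry": 0, "rz": 0},
    {"x": 0, "y": 0.114, "z": 0.332, "rx": 0, "ry": 0, "rz": 0},
    {"x": 0, "y": 0.006, "z": 0.35, "rx": 0, "ry": 0, "rz": 0},
    {"x": 0, "y": -0.103, "z": 0.335, "rx": 0, "ry": 0, "rz": 0},
    {"x": 0, "y": -0.201, "z": 0.287, "rx": 0, "ry": 0, "rz": 0},
    {"x": 0, "y": -0.28, "z": 0.21, "rx": 0, "ry": 0, "rz": 0},
  ],
)

```text
t: 14.52
eef_pos: [475.2, -131.5, 43.5]
tcp_rot: [-3.141, -0.0, 1.346]
ft_force: [-3.8, 2.2, 12.6]
opening: 0.159
grip_force: 30.0
```

Emit:
step_arm(
  plan=[
    {"x": 0, "y": -0.332, "z": 0.114, "rx": 0, "ry": 0, "rz": 0},
    {"x": 0, "y": -0.35, "z": 0.006, "rx": 0, "ry": 0, "rz": 0},
    {"x": 0, "y": -0.335, "z": -0.103, "rx": 0, "ry": 0, "rz": 0},
    {"x": 0, "y": -0.287, "z": -0.201, "rx": 0, "ry": 0, "rz": 0},
    {"x": 0, "y": -0.21, "z": -0.28, "rx": 0, "ry": 0, "rz": 0},
    {"x": 0, "y": -0.114, "z": -0.332, "rx": 0, "ry": 0, "rz": 0},
    {"x": 0, "y": -0.006, "z": -0.35, "rx": 0, "ry": 0, "rz": 0},
    {"x": 0, "y": 0.103, "z": -0.335, "rx": 0, "ry": 0, "rz": 0},
    {"x": 0, "y": 0.201, "z": -0.287, "rx": 0, "ry": 0, "rz": 0},
    {"x": 0, "y": 0.28, "z": -0.21, "rx": 0, "ry": 0, "rz": 0},
  ],
)

```text
t: 15.35
eef_pos: [448.5, -125.7, 93.8]
tcp_rot: [-3.139, 0.0, 1.346]
ft_force: [-3.6, 0.1, -3.9]
opening: 0.159
grip_force: 30.0
```

Emit:
step_arm(
  plan=[
    {"x": 0, "y": 0.332, "z": -0.114, "rx": 0, "ry": 0, "rz": 0},
    {"x": 0, "y": 0.35, "z": -0.006, "rx": 0, "ry": 0, "rz": 0},
    {"x": 0, "y": 0.335, "z": 0.103, "rx": 0, "ry": 0, "rz": 0},
    {"x": 0, "y": 0.287, "z": 0.201, "rx": 0, "ry": 0, "rz": 0},
    {"x": 0, "y": 0.21, "z": 0.28, "rx": 0, "ry": 0, "rz": 0},
    {"x": 0, "y": 0.114, "z": 0.332, "rx": 0, "ry": 0, "rz": 0},
    {"x": 0, "y": 0.006, "z": 0.35, "rx": 0, "ry": 0, "rz": 0},
    {"x": 0, "y": -0.103, "z": 0.335, "rx": 0, "ry": 0, "rz": 0},
    {"x": 0, "y": -0.201, "z": 0.287, "rx": 0, "ry": 0, "rz": 0},
    {"x": 0, "y": -0.28, "z": 0.21, "rx": 0, "ry": 0, "rz": 0},
  ],
)

```text
t: 16.18
eef_pos: [475.2, -131.5, 43.4]
tcp_rot: [-3.141, -0.0, 1.346]
ft_force: [-2.6, 2.8, 12.7]
opening: 0.162
grip_force: 30.0
```

Emit:
step_arm(
  plan=[
    {"x": 0, "y": 0, "z": 0, "rx": 0, "ry": 0, "rz": 0},
    {"x": 0, "y": 0, "z": 0, "rx": 0, "ry": 0, "rz": 0},
    {"x": 0, "y": 0, "z": 0, "rx": 0, "ry": 0, "rz": 0},
    {"x": 0, "y": 0, "z": 0, "rx": 0, "ry": 0, "rz": 0},
    {"x": 0, "y": 0, "z": 0, "rx": 0, "ry": 0, "rz": 0},
    {"x": 0, "y": 0, "z": 0, "rx": 0, "ry": 0, "rz": 0},
    {"x": 0, "y": 0, "z": 0, "rx": 0, "ry": 0, "rz": 0},
    {"x": 0, "y": 0, "z": 0, "rx": 0, "ry": 0, "rz": 0},
    {"x": 0, "y": 0, "z": 0, "rx": 0, "ry": 0, "rz": 0},
    {"x": 0, "y": 0, "z": 0, "rx": 0, "ry": 0, "rz": 0},
  ],
)

```text
t: 17.02
eef_pos: [474.8, -131.5, 43.7]
tcp_rot: [-3.14, -0.0, 1.346]
ft_force: [-6.8, -0.0, 4.4]
opening: 0.159
grip_force: 30.0
```

Emit:
step_arm(
  plan=[
    {"x": 0, "y": 0, "z": 0, "rx": 0, "ry": 0, "rz": 0},
    {"x": 0, "y": 0, "z": 0, "rx": 0, "ry": 0, "rz": 0},
    {"x": 0, "y": 0, "z": 0, "rx": 0, "ry": 0, "rz": 0},
    {"x": 0, "y": 0, "z": 0, "rx": 0, "ry": 0, "rz": 0},
    {"x": 0, "y": 0, "z": 0, "rx": 0, "ry": 0, "rz": 0},
    {"x": 0, "y": 0, "z": -0.5, "rx": 0, "ry": 0, "rz": 0},
    {"x": 0, "y": 0, "z": -0.8, "rx": 0, "ry": 0, "rz": 0},
    {"x": 0, "y": 0, "z": -1, "rx": 0, "ry": 0, "rz": 0},
    {"x": 0, "y": 0, "z": -1, "rx": 0, "ry": 0, "rz": 0},
    {"x": 0, "y": 0, "z": -1, "rx": 0, "ry": 0, "rz": 0},
  ],
  jaw=-0.2,
)

```text
t: 17.85
eef_pos: [475.1, -131.6, 152.5]
tcp_rot: [3.142, 0.0, 1.346]
ft_force: [-0.0, 0.0, -0.2]
opening: 0.598
grip_force: 0.0
```

Emit:
step_arm(
  plan=[
    {"x": 0, "y": 0, "z": -1, "rx": 0, "ry": 0, "rz": 0},
    {"x": 0, "y": 0, "z": -1, "rx": 0, "ry": 0, "rz": 0},
    {"x": 0, "y": 0, "z": -1, "rx": 0, "ry": 0, "rz": 0},
    {"x": 0, "y": 0, "z": 0, "rx": 0, "ry": 0, "rz": -0.8},
    {"x": 0, "y": 0, "z": 0, "rx": 0, "ry": 0, "rz": -0.8},
    {"x": 0, "y": 0, "z": 0, "rx": 0, "ry": 0, "rz": -0.8},
    {"x": 0, "y": 0, "z": 0, "rx": 0, "ry": 0, "rz": -0.8},
    {"x": 0, "y": 0, "z": 0, "rx": 0, "ry": 0, "rz": -0.8},
    {"x": 0, "y": 0, "z": 0, "rx": 0, "ry": 0, "rz": -0.8},
    {"x": 0, "y": 0, "z": 0, "rx": 0, "ry": 0, "rz": -0.8},
  ],
)

```text
t: 18.68
eef_pos: [475.3, -131.7, 226.4]
tcp_rot: [3.141, 0.0, 1.91]
ft_force: [-0.9, -0.4, 0.8]
opening: 0.602
grip_force: 0.0
```

```bash
python3 - <<'E'
from h import *
c=cam("wrist"); W=cloud(c); X,Y,Z=np.moveaxis(W,-1,0)
m=(Z>50)&(Z<85)&(Y<-113)&(Y>-165)&(X<510)&(X>440); print("handle before 353pts 475.65,-129.33, z med 68; now",fitl(W,m) if m.sum()>20 else m.sum())
m=(Z>127)&(Z<135)&(Y>100)&(Y<185)&(X<600)&(X>440); print("lever",m.sum())
print(state()["eef_pos"],state()["tcp_rot"])
cv2.imwrite("pics/w5.png",cv2.resize(c["image"][:,:,::-1],None,fx=1.3,fy=1.3))
E
```

```text
handle before 353pts 475.65,-129.33, z med 68; now (360, array([ 2.71000e-01,  9.63000e-01,  4.76462e+02, -1.29568e+02],
      dtype=float32), [[471.7, -146.5], [481.1, -112.9]], array([65.4, 69.4, 71.4]))
lever 0
[ 475.2383368  -131.68562177  226.38089563] [3.14143431e+00 1.96292415e-04 1.91536450e+00]
```

Emit:
step_arm(
  plan=[
    {"x": 0.93, "y": 0.435, "z": 0, "rx": 0, "ry": 0, "rz": 0},
    {"x": 0.93, "y": 0.435, "z": 0, "rx": 0, "ry": 0, "rz": 0},
    {"x": 0.93, "y": 0.435, "z": 0, "rx": 0, "ry": 0, "rz": 0},
    {"x": 0.93, "y": 0.435, "z": 0, "rx": 0, "ry": 0, "rz": 0},
    {"x": 0.93, "y": 0.435, "z": 0, "rx": 0, "ry": 0, "rz": 0},
    {"x": 0.93, "y": 0.435, "z": 0, "rx": 0, "ry": 0, "rz": 0},
    {"x": 0.93, "y": 0.435, "z": 0, "rx": 0, "ry": 0, "rz": 0},
    {"x": 0.93, "y": 0.435, "z": 0, "rx": 0, "ry": 0, "rz": 0},
    {"x": 0.93, "y": 0.435, "z": 0, "rx": 0, "ry": 0, "rz": 0},
    {"x": 0.93, "y": 0.435, "z": 0, "rx": 0, "ry": 0, "rz": 0},
  ],
)

```text
t: 19.57
eef_pos: [501.5, 125.0, 226.4]
tcp_rot: [3.141, 0.0, 1.904]
ft_force: [0.4, -0.9, -0.5]
opening: 0.6
grip_force: 0.0
```

Emit:
step_arm(
  plan=[
    {"x": 0.67, "y": 0.32, "z": 0, "rx": 0, "ry": 0, "rz": 0},
    {"x": 0, "y": 0, "z": 0, "rx": 0, "ry": 0, "rz": -0.64},
    {"x": 0, "y": 0, "z": 0, "rx": 0, "ry": 0, "rz": -0.64},
    {"x": 0, "y": 0, "z": 0, "rx": 0, "ry": 0, "rz": -0.64},
    {"x": 0, "y": 0, "z": 0, "rx": 0, "ry": 0, "rz": -0.64},
    {"x": 0, "y": 0, "z": 0.8, "rx": 0, "ry": 0, "rz": 0},
    {"x": 0, "y": 0, "z": 0.8, "rx": 0, "ry": 0, "rz": 0},
    {"x": 0, "y": 0, "z": 0.4, "rx": 0, "ry": 0, "rz": 0},
    {"x": 0, "y": 0, "z": 0, "rx": 0, "ry": 0, "rz": 0},
    {"x": 0, "y": 0, "z": 0, "rx": 0, "ry": 0, "rz": 0},
  ],
)

```text
t: 20.4
eef_pos: [503.6, 142.1, 176.4]
tcp_rot: [-3.141, -0.0, 2.161]
ft_force: [1.1, -0.1, -0.5]
opening: 0.604
grip_force: 0.0
```

```bash
python3 - <<'E'
from h import *
c=cam("wrist"); save(c,"w6.png",s=1.3); W=cloud(c); X,Y,Z=np.moveaxis(W,-1,0)
m=(Z>126)&(Z<135)&(Y>95)&(Y<185)&(X<580)&(X>440)&(np.hypot(X-501,Y-142)<45); print("lever",fitl(W,m) if m.sum()>20 else m.sum())
print(state()["eef_pos"],state()["tcp_rot"])
E
```

```text
lever (657, array([  0.579,  -0.815, 502.95 , 140.539], dtype=float32), [[489.3, 159.7], [518.3, 119.0]], array([126.3, 128.3, 129.8]))
[503.86536612 142.13943013 176.97315351] [3.14112074e+00 3.15883134e-04 2.16116039e+00]
```

View pics/w6.png

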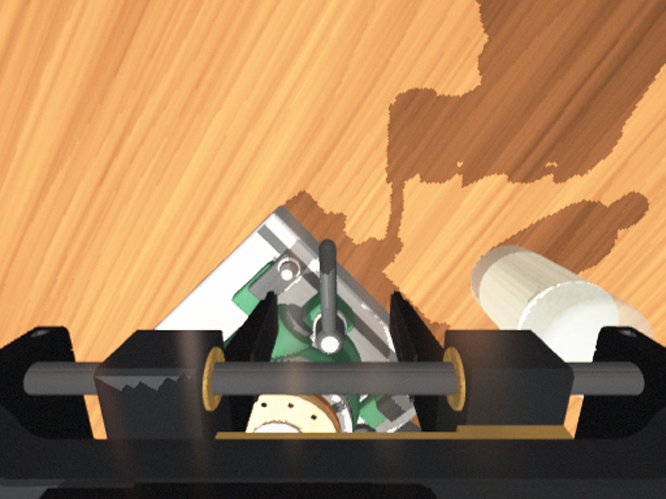

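The lever stands at column 328 (tip at row 245), centred between the fingers. I descend, grip and swing it back.

Emit:
step_arm(
  plan=[
    {"x": 0.06, "y": -0.07, "z": 0.5, "rx": 0, "ry": 0, "rz": -0.1},
    {"x": 0, "y": 0, "z": 0.6, "rx": 0, "ry": 0, "rz": 0},
    {"x": 0, "y": 0, "z": 0.6, "rx": 0, "ry": 0, "rz": 0},
    {"x": 0, "y": 0, "z": 0.6, "rx": 0, "ry": 0, "rz": 0},
    {"x": 0, "y": 0, "z": 0.56, "rx": 0, "ry": 0, "rz": 0},
    {"x": 0, "y": 0, "z": 0, "rx": 0, "ry": 0, "rz": 0},
    {"x": 0, "y": 0, "z": 0, "rx": 0, "ry": 0, "rz": 0},
    {"x": 0, "y": 0, "z": 0, "rx": 0, "ry": 0, "rz": 0},
    {"x": 0, "y": 0, "z": 0, "rx": 0, "ry": 0, "rz": 0},
    {"x": 0, "y": 0, "z": 0, "rx": 0, "ry": 0, "rz": 0},
  ],
)

```text
t: 21.28
eef_pos: [501.6, 142.4, 105.8]
tcp_rot: [3.14, 0.001, 2.172]
ft_force: [0.2, -0.5, 0.3]
opening: 0.599
grip_force: 0.0
```

Emit:
step_arm(
  plan=[
    {"x": 0, "y": 0, "z": 0, "rx": 0, "ry": 0, "rz": 0},
    {"x": 0, "y": 0, "z": 0, "rx": 0, "ry": 0, "rz": 0},
    {"x": 0, "y": 0, "z": 0, "rx": 0, "ry": 0, "rz": 0},
    {"x": 0, "y": 0, "z": 0, "rx": 0, "ry": 0, "rz": 0},
    {"x": 0, "y": 0, "z": 0, "rx": 0, "ry": 0, "rz": 0},
    {"x": 0, "y": 0, "z": 0, "rx": 0, "ry": 0, "rz": 0},
    {"x": 0, "y": 0, "z": 0, "rx": 0, "ry": 0, "rz": 0},
    {"x": 0, "y": 0, "z": 0, "rx": 0, "ry": 0, "rz": 0},
    {"x": 0, "y": 0, "z": 0, "rx": 0, "ry": 0, "rz": 0},
    {"x": 0, "y": 0, "z": 0, "rx": 0, "ry": 0, "rz": 0},
  ],
  jaw=1,
)

```text
t: 22.12
eef_pos: [500.8, 142.3, 104.7]
tcp_rot: [-3.141, -0.0, 2.172]
ft_force: [-3.3, -1.4, 1.0]
opening: 0.105
grip_force: 30.0
```

Emit:
step_arm(
  plan=[
    {"x": -0.004, "y": 0.13, "z": 0, "rx": 0, "ry": 0, "rz": 0.6},
    {"x": -0.004, "y": 0.13, "z": 0, "rx": 0, "ry": 0, "rz": 0.6},
    {"x": -0.004, "y": 0.13, "z": 0, "rx": 0, "ry": 0, "rz": 0.6},
    {"x": -0.004, "y": 0.13, "z": 0, "rx": 0, "ry": 0, "rz": 0.6},
    {"x": -0.004, "y": 0.13, "z": 0, "rx": 0, "ry": 0, "rz": 0.6},
    {"x": -0.004, "y": 0.13, "z": 0, "rx": 0, "ry": 0, "rz": 0.6},
    {"x": -0.004, "y": 0.13, "z": 0, "rx": 0, "ry": 0, "rz": 0.6},
    {"x": -0.004, "y": 0.13, "z": 0, "rx": 0, "ry": 0, "rz": 0.6},
    {"x": -0.004, "y": 0.13, "z": 0, "rx": 0, "ry": 0, "rz": 0.6},
    {"x": -0.004, "y": 0.13, "z": 0, "rx": 0, "ry": 0, "rz": 0.6},
  ],
)

```text
t: 22.95
eef_pos: [530.5, 151.1, 104.3]
tcp_rot: [-3.138, 0.001, 1.569]
ft_force: [-6.6, -8.3, 1.5]
opening: 0.109
grip_force: 30.0
```

Emit:
step_arm(
  plan=[
    {"x": -0.004, "y": 0.13, "z": 0, "rx": 0, "ry": 0, "rz": 0.6},
    {"x": -0.004, "y": 0.13, "z": 0, "rx": 0, "ry": 0, "rz": 0.6},
    {"x": -0.004, "y": 0.13, "z": 0, "rx": 0, "ry": 0, "rz": 0.6},
    {"x": -0.004, "y": 0.13, "z": 0, "rx": 0, "ry": 0, "rz": 0.6},
    {"x": -0.004, "y": 0.13, "z": 0, "rx": 0, "ry": 0, "rz": 0.6},
    {"x": -0.004, "y": 0.13, "z": 0, "rx": 0, "ry": 0, "rz": 0.6},
    {"x": -0.004, "y": 0.13, "z": 0, "rx": 0, "ry": 0, "rz": 0.6},
    {"x": -0.004, "y": 0.13, "z": 0, "rx": 0, "ry": 0, "rz": 0.6},
    {"x": -0.004, "y": 0.13, "z": 0, "rx": 0, "ry": 0, "rz": 0.6},
    {"x": 0, "y": 0, "z": 0, "rx": 0, "ry": 0, "rz": 0},
  ],
)

```text
t: 23.78
eef_pos: [557.6, 142.9, 104.0]
tcp_rot: [-3.137, 0.005, 1.028]
ft_force: [-9.6, -8.1, 1.4]
opening: 0.108
grip_force: 30.1
```

Emit:
step_arm(
  plan=[
    {"x": 0, "y": 0.045, "z": 0, "rx": 0, "ry": 0, "rz": 0.2},
    {"x": 0, "y": 0.045, "z": 0, "rx": 0, "ry": 0, "rz": 0.2},
    {"x": 0, "y": 0.045, "z": 0, "rx": 0, "ry": 0, "rz": 0.2},
    {"x": 0, "y": 0, "z": 0, "rx": 0, "ry": 0, "rz": 0},
    {"x": 0, "y": 0, "z": 0, "rx": 0, "ry": 0, "rz": 0},
    {"x": 0, "y": 0, "z": 0, "rx": 0, "ry": 0, "rz": 0},
    {"x": 0, "y": 0, "z": 0, "rx": 0, "ry": 0, "rz": 0},
    {"x": 0, "y": 0, "z": 0, "rx": 0, "ry": 0, "rz": 0},
    {"x": 0, "y": 0, "z": 0, "rx": 0, "ry": 0, "rz": 0},
    {"x": 0, "y": 0, "z": 0, "rx": 0, "ry": 0, "rz": 0},
  ],
)

```text
t: 24.62
eef_pos: [559.9, 141.3, 103.9]
tcp_rot: [-3.137, 0.005, 0.972]
ft_force: [-9.8, -7.2, 1.8]
opening: 0.109
grip_force: 30.0
```

Emit:
step_arm(
  plan=[
    {"x": 0, "y": 0.045, "z": 0, "rx": 0, "ry": 0, "rz": 0.2},
    {"x": 0, "y": 0.045, "z": 0, "rx": 0, "ry": 0, "rz": 0.2},
    {"x": 0, "y": 0, "z": 0, "rx": 0, "ry": 0, "rz": 0},
    {"x": 0, "y": 0, "z": 0, "rx": 0, "ry": 0, "rz": 0},
    {"x": 0, "y": 0, "z": 0, "rx": 0, "ry": 0, "rz": 0},
    {"x": 0, "y": 0, "z": 0, "rx": 0, "ry": 0, "rz": 0},
    {"x": 0, "y": 0, "z": 0, "rx": 0, "ry": 0, "rz": 0},
    {"x": 0, "y": 0, "z": 0, "rx": 0, "ry": 0, "rz": 0},
    {"x": 0, "y": 0, "z": 0, "rx": 0, "ry": 0, "rz": 0},
    {"x": 0, "y": 0, "z": 0, "rx": 0, "ry": 0, "rz": 0},
  ],
)

```text
t: 25.45
eef_pos: [560.7, 140.8, 103.8]
tcp_rot: [-3.135, 0.006, 0.933]
ft_force: [-15.6, -1.2, 3.6]
opening: 0.106
grip_force: 30.0
```

Emit:
step_arm(
  plan=[
    {"x": 0, "y": 0.04, "z": 0, "rx": 0, "ry": 0, "rz": 0},
    {"x": 0, "y": 0.04, "z": 0, "rx": 0, "ry": 0, "rz": 0},
    {"x": 0, "y": 0, "z": 0, "rx": 0, "ry": 0, "rz": 0},
    {"x": 0, "y": 0, "z": 0, "rx": 0, "ry": 0, "rz": 0},
    {"x": 0, "y": 0, "z": 0, "rx": 0, "ry": 0, "rz": 0},
    {"x": 0, "y": 0, "z": 0, "rx": 0, "ry": 0, "rz": 0},
    {"x": 0, "y": 0, "z": 0, "rx": 0, "ry": 0, "rz": 0},
    {"x": 0, "y": 0, "z": 0, "rx": 0, "ry": 0, "rz": 0},
    {"x": 0, "y": 0, "z": 0, "rx": 0, "ry": 0, "rz": 0},
    {"x": 0, "y": 0, "z": 0, "rx": 0, "ry": 0, "rz": 0},
  ],
)

```text
t: 26.28
eef_pos: [561.0, 140.5, 103.7]
tcp_rot: [-3.133, 0.007, 0.932]
ft_force: [-21.0, 5.1, 5.8]
opening: 0.104
grip_force: 30.0
```

The lever is on its stop: the force rises and it no longer moves. I release and lift clear.

Emit:
step_arm(
  plan=[
    {"x": 0, "y": 0, "z": 0, "rx": 0, "ry": 0, "rz": 0},
    {"x": 0, "y": 0, "z": 0, "rx": 0, "ry": 0, "rz": 0},
    {"x": 0, "y": 0, "z": 0, "rx": 0, "ry": 0, "rz": 0},
    {"x": 0, "y": 0, "z": 0, "rx": 0, "ry": 0, "rz": 0},
    {"x": 0, "y": 0, "z": 0, "rx": 0, "ry": 0, "rz": 0},
    {"x": 0, "y": 0, "z": -0.5, "rx": 0, "ry": 0, "rz": 0},
    {"x": 0, "y": 0, "z": -0.8, "rx": 0, "ry": 0, "rz": 0},
    {"x": 0, "y": 0, "z": -1, "rx": 0, "ry": 0, "rz": 0},
    {"x": 0, "y": 0, "z": -1, "rx": 0, "ry": 0, "rz": 0},
    {"x": 0, "y": 0, "z": -1, "rx": 0, "ry": 0, "rz": 0},
  ],
  jaw=-0.2,
)

```text
t: 27.12
eef_pos: [566.1, 139.7, 213.5]
tcp_rot: [3.141, -0.0, 0.932]
ft_force: [-0.3, -0.3, -0.5]
opening: 0.595
grip_force: 0.0
```

Emit:
step_arm(
  plan=[
    {"x": -0.8, "y": 0, "z": -0.8, "rx": 0, "ry": 0, "rz": 0},
    {"x": -0.8, "y": 0, "z": -0.8, "rx": 0, "ry": 0, "rz": 0},
    {"x": -0.8, "y": 0, "z": -0.8, "rx": 0, "ry": 0, "rz": 0},
    {"x": -0.8, "y": 0, "z": -0.4, "rx": 0, "ry": 0, "rz": 0},
    {"x": -0.8, "y": 0, "z": 0, "rx": 0, "ry": 0, "rz": 0},
    {"x": -0.4, "y": 0, "z": 0, "rx": 0, "ry": 0, "rz": 0},
    {"x": 0, "y": 0, "z": 0, "rx": 0, "ry": 0, "rz": 0},
    {"x": 0, "y": 0, "z": 0, "rx": 0, "ry": 0, "rz": 0},
    {"x": 0, "y": 0, "z": 0, "rx": 0, "ry": 0, "rz": 0},
    {"x": 0, "y": 0, "z": 0, "rx": 0, "ry": 0, "rz": 0},
  ],
)

```text
t: 27.95
eef_pos: [500.8, 52.1, 281.9]
tcp_rot: [-3.141, 0.0, 0.932]
ft_force: [0.3, -0.2, -0.9]
opening: 0.603
grip_force: 0.0
```

```bash
python3 - <<'E'
from h import *
c=cam("wrist"); save(c,"w7.png",s=1.3); W=cloud(c); X,Y,Z=np.moveaxis(W,-1,0)
m=(Z>126)&(Z<134)&(Y>90)&(Y<190)&(np.hypot(X-561,Y-142)<60); print("lever (start .557,.830)",fitl(W,m))
m=(Z>50)&(Z<85)&(Y<-113)&(Y>-165)&(X<510)&(X>440); print("handle",fitl(W,m) if m.sum()>20 else m.sum())
print(state()["eef_pos"],state()["ft_force"])
E
```

```text
lever (start .557,.830) (427, array([  0.599,   0.801, 561.838, 138.696], dtype=float32), [[547.1, 119.0], [576.2, 157.9]], array([126.6, 128.4, 129.7]))
handle 0
[500.76556871  52.16222216 281.9162269 ] [ 0.3163615  -0.19491116 -0.31319209]
```

View pics/w7.png

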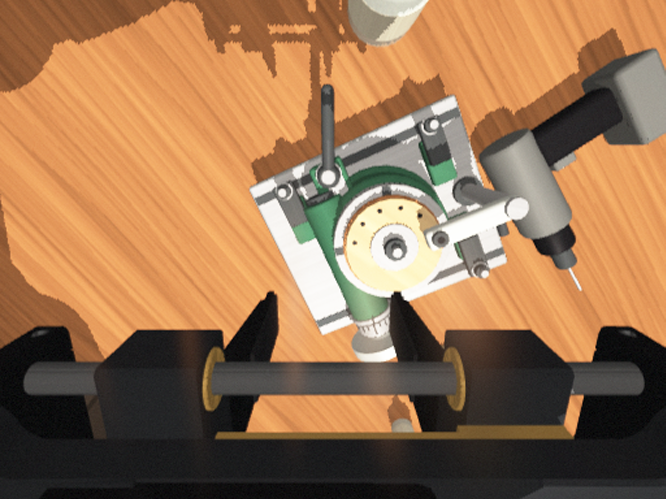

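The lever (hub at 328,177; tip at 328,90) stands 0.05 rad beyond its start angle, hard on the stop. The arm is clear, so I hand in.

```bash
python3 -c "
from cell import *
print(job_done())"
```

```text
the job is handed in; nothing more can be done
None
```

I slackened the clamp (lever swung about 1.2 rad), wound the handwheel three turns clockwise, swung the lever back onto its tight stop, and handed the job in with the arm clear; the hand-in returned no verdict.

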